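# Hole saws back on their rack in order of size

## Task

Put the four loose hole saws back on the tapered wooden rack in order of size: the smallest over the peg at the narrow end, the largest over the peg at the wide end, one to a peg, each open end down over its peg and sitting flat on the board. Leave the drill and the fastener tray where they are.

Things in the scene. Friction and masses are not known exactly. Their poses are not given: they have to be found in the camera images.
- saw32: the smallest of the four hole saws: a red steel cup standing open (toothed) end down, closed at the top by a bright flat steel plate with a dark arbor hole; 32 mm outside diameter, 27 mm inside, 48 mm high, hollow to 42 mm above its rim, 80 g give or take a third. Origin: centre of its rim circle, on the underside; z points up through the top plate. Yaw means nothing.
- saw43: the second smallest of the four hole saws: a red steel cup standing open (toothed) end down, closed at the top by a bright flat steel plate with a dark arbor hole; 43 mm outside diameter, 38 mm inside, 48 mm high, hollow to 42 mm above its rim, 108 g give or take a third. Origin: centre of its rim circle, on the underside; z points up through the top plate. Yaw means nothing.
- saw54: the second largest of the four hole saws: a red steel cup standing open (toothed) end down, closed at the top by a bright flat steel plate with a dark arbor hole; 54 mm outside diameter, 49 mm inside, 48 mm high, hollow to 42 mm above its rim, 135 g give or take a third. Origin: centre of its rim circle, on the underside; z points up through the top plate. Yaw means nothing.
- saw65: the largest of the four hole saws: a red steel cup standing open (toothed) end down, closed at the top by a bright flat steel plate with a dark arbor hole; 65 mm outside diameter, 60 mm inside, 48 mm high, hollow to 42 mm above its rim, 162 g give or take a third. Origin: centre of its rim circle, on the underside; z points up through the top plate. Yaw means nothing.
- peg1: the rack's peg nearest the narrow end: bright metal rod, 10 mm diameter, 30 mm high. Origin: centre of its foot, on the board's upper face (15 mm above the table), z up; x along the row of pegs to the wide end, y across. The fixed wooden rack (320 mm long, 62 mm wide tapering up to 104 mm, 15 mm thick) may lie any way round.
- peg2: the rack's peg second from the narrow end: bright metal rod, 10 mm diameter, 30 mm high. Origin: centre of its foot, on the board's upper face (15 mm above the table), z up; x along the row of pegs to the wide end, y across. The four pegs stand on the board's centre line, 76 mm apart, the outer two 46 mm from its ends.
- peg3: the rack's peg second from the wide end: bright metal rod, 10 mm diameter, 30 mm high. Origin: centre of its foot, on the board's upper face (15 mm above the table), z up; x along the row of pegs to the wide end, y across. A thin dark circle drawn on the board round each peg is the outline of the saw that lives there.
- peg4: the rack's peg nearest the wide end: bright metal rod, 10 mm diameter, 30 mm high. Origin: centre of its foot, on the board's upper face (15 mm above the table), z up; x along the row of pegs to the wide end, y across. A small dark hanging hole marks the narrow end of the board, none the wide end.
- drill: bystander: yellow and black cordless drill, 1.5 kg, lying on its side beyond the work, on the right, about 245 mm long with its bit, 185 mm from back to battery, 76 mm high. Origin: on the table under the axis of the drill's body; x along the bit, -y towards the battery.
- fastener_tray: bystander: grey open tray of six compartments with screws, nuts and washers, 200 x 130 x 45 mm, 1.6 kg, on the left of the bench. Origin: centre of its underside, x along the 200 mm side.
Not all that is in view belongs to the job. What is shaped like the saw43 but purple or yellow is not meant.

How it is judged:
By the outcome, as a careful person would: the job done as asked, in the order asked, and still so for the second after the job is handed in, with the robot touching nothing.
It also fails if it takes over 96 s, if anything falls off the work surface, if the arm or the gripper's body presses on something with over 40 N, if the wrist force passes 120 N, or if a joint passes its speed limit or range.

## Robot

A 6-joint arm with a two-finger parallel gripper is mounted at the origin on the work surface. World frame = base frame: x ahead of the robot, y to its left, z up, the work surface at z = 0. Lengths are in m, angles in rad, forces in N, time in s.
With the tool pointing down it reaches from about 0.35 to 0.775 m from the base axis. Payload 7.3 kg.
Tool frame: the origin (TCP) lies midway between the tips of the shut fingers; the grasp point (between the pads) lies 19 mm behind it (robot.tcp_to_grasp is the distance from the TCP to the grasp point, in m); z points along the fingers, y is the line along which they close (so a half turn about z gives the same grasp; the last joint's range is limited). The gripper opens to 92 mm and grips with 3 to 60 N. Pads are 19 mm wide; open, the fingers measure 130 mm over their backs; the gripper's body (75 mm by 190 mm) begins 47 mm behind the grasp point.
Start: joints at [-1.49, 0.342, 1.524, -0, 1.275, -0.146], TCP at [0.118, -0.512, 0.227] pointing down, gripper open.
Joint ranges: [-2.53, 2.53], [-0.77, 2.02], [0.04, 2.7], [-1, 4.14], [0.28, 2.66], [-3.11, 3.11]. Speed limits (rad/s): [2.57, 2.57, 3.14, 3.14, 3.14, 3.14].

## Interface

Orientations are given as [roll, pitch, yaw] about the fixed x, y, z axes, in that order (R = Rz(yaw) Ry(pitch) Rx(roll)).
In Python, from cell import readout, cams, ticket, robot gives the robot as it stands. The module is installed in compiled form; this text tells all that it offers.
- The arm moves only by the tool jog_arm, never from a script. Its argument "plan" is a list of rows, each a list of 5 numbers: the shift along the world's x, y, z each as a share of 0.08 m, from -1 to 1, then the turn about the world's z as a share of 90 degrees, from -1 to 1, then the opening, from -1 (shut) to 1 (fully open). A call has 1 to 12 rows; each row is the pose to reach, as a shift and turn from the pose commanded when the call began; what a row does not reach only later rows make up. A row lasts 1/10 s, in which the tool goes at most 50 mm and 8.59 degrees, less where a joint would pass 70% of its speed; a pose out of reach is approached as far as the arm can. A call with a number of a shift or a turn outside -1 to 1 is refused whole. A call with a gripper value outside its range is refused whole. The fingers move at their own pace and stop on an object; "squeeze" is the grip in N (left out, the last holds). Time passes only in rows, so rows that repeat a pose let the fingers close. It gives the time, the measured TCP pose, the force, the opening and the grip force at its end, in the units of the state.
- readout.observe(): the state, without advancing time (a new reading comes with each control period).
- cams.read_camera(name): name is "scene" or "top" or "wrist"; returns the picture (420x560x3 uint8, blue, green, red); there is no depth.
- cams.calibration(name): a dict with "K" (3x3 intrinsics, pixels), "world_from_camera" (4x4, takes a point from camera to world coordinates). Camera axes: x right, y down, z forward; pixel columns grow to the right and rows downward; lengths in m; the calibration is good to about 2 mm. A picture is of the moment at which its call begins: read the wrist's pose just before it. calibration takes no time and is no camera call; for the wrist camera it gives the pose at the moment of the call.
- ticket.hand_in(): hands the job in; it is judged then, once.
The state is a dict: "time": time; "qpos": joint angles; "qvel": joint speeds; "joint_efforts": joint torques, N m; "tool_pos": TCP position; "tool_rot": TCP orientation; "contact_force": force on the tool from outside, world axes, zero at the start; "torque": the same for the moment, N m; "opening": finger opening in m; "grip_force": force on a finger pad.
Only numpy, scipy, OpenCV 4.12 (cv2) and the standard library are available. Lean on these libraries where they do the work, as an engineer would, in place of code of your own. Each camera call takes 0.05 s, during which the arm holds its last target. There are 200 camera calls.

## Working session

There is one attempt and no reset: what is moved stays moved. The work goes in short steps, Python scripts to look and compute and a tool call to move; the robot and the scene stay as the last step left them, time stands still between calls to the robot, and variables do not carry over. Pictures are saved under pics/ and viewed, at most 14 in all, crops included, and the job is handed in when it is done.

Besides the shell and the picture viewer there is one more tool, called after "Request:" as name(argument=value, ...), one argument or row to a line, values as JSON. jog_arm: Moves the arm, as the interface text tells. Shift numbers are shares of 0.08 m and turn numbers shares of 90 degrees, none past 1 either way. Its arguments: {"type":"object","properties":{"plan":{"type":"array"},"squeeze":{"type":"number"}},"required":["plan"]}

```bash
mkdir -p pics
python3 - <<'E'
from cell import readout,cams
import cv2
for n in("top","scene"):
    cv2.imwrite(f"pics/{n}0.png",cams.read_camera(n)); c=cams.calibration(n); print(n,c["K"],c["world_from_camera"].round(3) if hasattr(c["world_from_camera"],'round') else c["world_from_camera"])
print(readout.observe())
E
```

```text
top [[382.20247255   0.         283.34107477]
 [  0.         382.20247255 208.1244297 ]
 [  0.           0.           1.        ]] [[-0.012 -0.993  0.115  0.431]
 [-1.     0.013  0.011  0.059]
 [-0.012 -0.114 -0.993  1.093]
 [ 0.     0.     0.     1.   ]]
scene [[539.06008365   0.         279.98043349]
 [  0.         539.06008365 201.02540803]
 [  0.           0.           1.        ]] [[ 0.869  0.335 -0.364  1.093]
 [ 0.495 -0.585  0.643 -0.897]
 [ 0.002 -0.739 -0.674  1.068]
 [ 0.     0.     0.     1.   ]]
{'time': 0.1, 'qpos': array([-1.48997398e+00,  3.42652569e-01,  1.52493151e+00, -1.11388966e-05,
        1.27541382e+00, -1.45986777e-01]), 'qvel': array([ 0.00190435, -0.00207378, -0.00210007, -0.00138223, -0.00088212,
       -0.00196021]), 'joint_efforts': array([ 1.67834471e-03, -4.32004452e+01, -2.44693869e+01,  7.18878047e-02,
        5.26035775e-02, -4.65901928e-05]), 'tool_pos': array([ 0.11805117, -0.5111726 ,  0.22611122]), 'tool_rot': array([-3.14020081e+00, -1.93880787e-04,  2.26812239e-01]), 'contact_force': array([ 0.03069123, -0.59881497, -0.19256275]), 'torque': array([ 0.06111723,  0.01345847, -0.04020787]), 'grip_force': 0.0, 'opening': 0.09187421773920289}
```

View pics/top0.png

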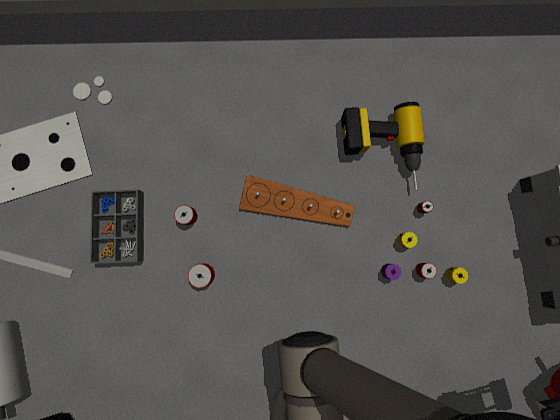

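View pics/scene0.png

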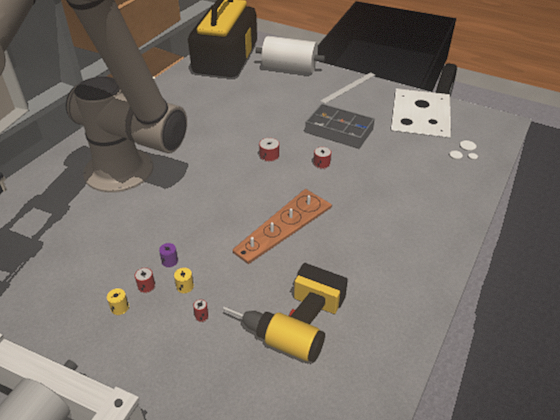

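The top view shows the red saws with white tops: saw54 (185,215), saw65 (201,275), saw32 (427,207) and saw43 (428,270). The rack has pegs at (258,194), (284,200), (310,206) and (337,212), with its narrow end and hole at the right (348,214). In the scene view the saws are at (322,153), (269,144), (201,305) and (145,275).

```bash
cat > h.py <<'E'
from cell import readout,cams
import cv2,numpy as np
def ray(n,uv,c=None):
    c=c or cams.calibration(n);T=np.array(c["world_from_camera"]);d=T[:3,:3]@np.linalg.inv(c["K"])@[*uv,1];return T[:3,3],d
def plane(n,uv,z,c=None):
    o,d=ray(n,uv,c);return o+d*(z-o[2])/d[2]
def blobs(im,kind,amin=8):
    h=cv2.cvtColor(im,cv2.COLOR_BGR2HSV);H,S,V=cv2.split(h)
    m={'white':(S<70)&(V>120),'red':((H<6)|(H>172))&(S>130)&(V>50),'wood':(H>5)&(H<18)&(S>120)&(V>60)}[kind].astype(np.uint8)
    n,l,s,c=cv2.connectedComponentsWithStats(m)
    return [(c[i],s[i]) for i in range(1,n) if s[i][4]>=amin],l
E
python3 - <<'E'
from h import *
for n,f in(("top","pics/top0.png"),("scene","pics/scene0.png")):
    im=cv2.imread(f); 
    R=blobs(im,'red')[0]
    for c,s in blobs(im,'white',6)[0]:
        if s[4]<700 and any(np.hypot(*(c-r[0]))<22 for r in R):
            print(n,c.round(1),s,plane(n,c,.048).round(4),plane(n,c,.045).round(4))
    for c,s in blobs(im,'wood',200)[0]: print('wood',n,c.round(1),s,plane(n,c,.015).round(4))
im=cv2.imread("pics/top0.png")[160:290,165:475]
cv2.imwrite("pics/t1.png",cv2.resize(im,(800,336),interpolation=cv2.INTER_CUBIC))
E
```

```text
top [427.4 206.1] [423 201  10  11  52] [ 0.5522 -0.3247  0.048 ] [ 0.5525 -0.3258  0.045 ]
top [183.4 214.1] [175 206  18  17 216] [0.5391 0.346  0.048 ] [0.5394 0.3468 0.045 ]
top [199.4 275.5] [189 264  22  23 365] [0.3716 0.2997 0.048 ] [0.3715 0.3004 0.045 ]
wood top [292.2 202.6] [ 239  175  115   52 3094] [0.5714 0.0452 0.015 ]
wood scene [459.2  31.2] [  246     0   314    92 11862] [0.66   1.4751 0.015 ]
wood scene [281.9 225.1] [ 233  189   98   74 2248] [0.5767 0.0247 0.015 ]
```

View pics/t1.png

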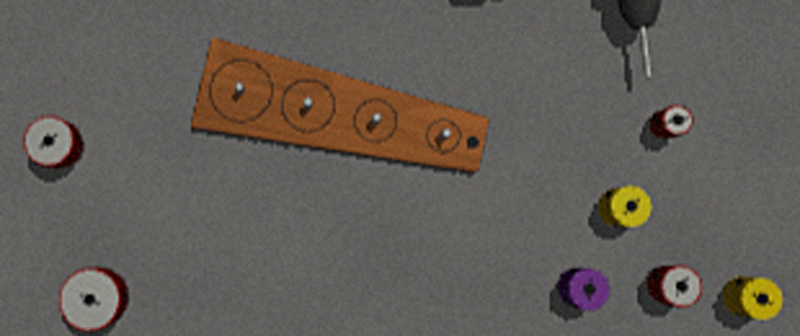

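The enlarged crop shows the ring centres at about (241,91), (308,106), (376,121) and (443,136). Saw43 is at (681,286), between the purple and yellow decoys. Next I'll fit the pegs and saws from both views.

Run:
```python
from h import *
cr=lambda u,v:(165+(u+.5)/2.5806-.5,160+(v+.5)/2.5846-.5)
P=[plane('top',cr(*p),.015)[:2] for p in((443,136),(376,121),(308,106),(241,91))]
Q=[plane('top',cr(*p),.045)[:2] for p in((446,132),(376.5,118),(308,103),(239,88))]
print('rings',np.round(P,4).tolist());print('tips',np.round(Q,4).tolist())
for A in(P,Q): d=np.diff(A,axis=0);print(np.hypot(*d.T).round(4),np.degrees(np.arctan2(*(A[3]-A[0])[::-1])))
t={'32':(678,120),'43':(681.5,286),'54':(48.5,140),'65':(90,299)}
for k,p in t.items(): print(k,plane('top',cr(*p),.048).round(4))
# scene pictures: arbor holes / white tops
im=cv2.imread('pics/scene0.png')
for w,(x,y) in {'32':(201,303),'43':(145,272),'54':(322,152),'65':(269,144)}.items():
    s=im[y-14:y+14,x-14:x+14];h=cv2.cvtColor(s,cv2.COLOR_BGR2HSV)
    m=((h[...,1]<90)&(h[...,2]>125)).astype(np.uint8);n,l,st,c=cv2.connectedComponentsWithStats(m)
    i=1+st[1:,4].argmax() ; hull=cv2.convexHull(np.argwhere(l==i)[:,::-1].astype(np.int32));M=cv2.moments(hull)
    q=(M['m10']/M['m00']+x-14,M['m01']/M['m00']+y-14);print('scene',w,np.round(q,1),st[i][4],plane('scene',q,.048).round(4))
```

```text
rings [[0.5418, -0.0793], [0.5593, -0.0062], [0.577, 0.0684], [0.5947, 0.1423]]
tips [[0.543, -0.0788], [0.559, -0.005], [0.5762, 0.0681], [0.5935, 0.1421]]
[0.0752 0.0767 0.076 ] 76.57132075073233
[0.0755 0.0751 0.076 ] 77.12655147396558
32 [ 0.5522 -0.3248  0.048 ]
43 [ 0.3782 -0.3189  0.048 ]
54 [0.5398 0.3458 0.048 ]
65 [0.3719 0.2991 0.048 ]
scene 32 [200.7 302.7] 618 [ 0.5546 -0.3204  0.048 ]
scene 43 [144.5 271.5] 618 [ 0.3795 -0.3121  0.048 ]
scene 54 [321.2 151.9] 554 [0.5401 0.3378 0.048 ]
scene 65 [268.5 143.5] 566 [0.375  0.2941 0.048 ]
```

Request:
jog_arm(
  plan=[
    [1,0.4,0,0.1,1],
    [1,0.4,0,0.2,1],
    [1,0.4,0,0.3,1],
    [1,0.4,0,0.36,1],
    [1,0.4,0,0.36,1],
  ],
  squeeze=30,
)

```text
time: 0.6
tool_pos: [0.1983, -0.4792, 0.2264]
tool_rot: [-3.141, -0.0, 0.794]
contact_force: [-0.7, 0.5, 0.3]
opening: 0.0919
grip_force: 0.0
```

Request:
jog_arm(
  plan=[
    [1,0.4,0,0.1,1],
    [1,0.4,0,0.2,1],
    [1,0.4,0,0.3,1],
    [1,0.4,0,0.35,1],
    [1,0.4,0,0.35,1],
  ],
)

```text
time: 1.1
tool_pos: [0.2781, -0.4474, 0.2265]
tool_rot: [-3.141, -0.0, 1.34]
contact_force: [-0.6, 1.0, 0.2]
opening: 0.0918
grip_force: 0.0
```

Request:
jog_arm(
  plan=[
    [1,0.4,0,0,1],
    [1,0.4,0,0,1],
    [1,0.4,0,0,1],
  ],
)

```text
time: 1.4
tool_pos: [0.3608, -0.4141, 0.2265]
tool_rot: [3.141, -0.001, 1.34]
contact_force: [0.1, -0.1, -0.3]
opening: 0.0919
grip_force: 0.0
```

Request:
jog_arm(
  plan=[
    [1,0.4,0,0,1],
    [1,0.4,0,0,1],
    [1,0.4,0,0,1],
  ],
)

```text
time: 1.7
tool_pos: [0.4405, -0.3823, 0.2263]
tool_rot: [3.141, -0.001, 1.341]
contact_force: [0.1, -1.3, 0.1]
opening: 0.0917
grip_force: 0.0
```

Request:
jog_arm(
  plan=[
    [1,0.4,0,0,1],
    [1,0.4,0,0,1],
    [1,0.4,0,0,1],
  ],
)

```text
time: 2.0
tool_pos: [0.52, -0.3505, 0.2261]
tool_rot: [3.141, -0.001, 1.341]
contact_force: [-1.1, -0.4, -0.2]
opening: 0.0919
grip_force: 0.0
```

Request:
jog_arm(
  plan=[
    [0.4,0.33,-0.4,0,1],
    [0.4,0.33,-0.4,0,1],
    [0.4,0.33,-0.4,0,1],
  ],
)

```text
time: 2.3
tool_pos: [0.5487, -0.3256, 0.1937]
tool_rot: [-3.139, -0.0, 1.341]
contact_force: [-1.2, -0.4, 1.0]
opening: 0.0918
grip_force: 0.0
```

```bash
cat > w.py <<'E'
from h import *
import sys
def look(f,z=.048):
    o=readout.observe();c=cams.calibration('wrist');im=cams.read_camera('wrist');cv2.imwrite(f,im)
    print('tcp',o['tool_pos'].round(4),o['tool_rot'].round(3))
    for q,s in blobs(im,'white',300)[0]: print(q.round(1),s,plane('wrist',q,z,c).round(4), plane('wrist',(s[0]+(s[2]-1)/2,s[1]+(s[3]-1)/2),z,c).round(4))
look(sys.argv[1])
E
python3 w.py pics/w1.png
```

```text
tcp [ 0.5487 -0.3256  0.1937] [-3.139 -0.     1.341]
[288.8 148.7] [    0     0   560   283 92601] [ 0.5636 -0.2836  0.048 ] [ 0.5569 -0.2749  0.048 ]
[555.4  21.3] [551   0   9  42 329] [ 0.8006 -0.2324  0.048 ] [ 0.8003 -0.2318  0.048 ]
[36.6 70.1] [   0   11   93  114 6416] [ 0.3675 -0.1693  0.048 ] [ 0.3763 -0.1692  0.048 ]
[226.8 145.7] [212 130  30  33 873] [ 0.5092 -0.2681  0.048 ] [ 0.5089 -0.2683  0.048 ]
[288.1 193.9] [274 180  29  28 458] [ 0.5535 -0.3247  0.048 ] [ 0.5535 -0.3243  0.048 ]
[275.8 330.3] [ 155  313  253   38 7839] [ 0.5071 -0.4681  0.048 ] [ 0.5122 -0.4707  0.048 ]
```

View pics/w1.png

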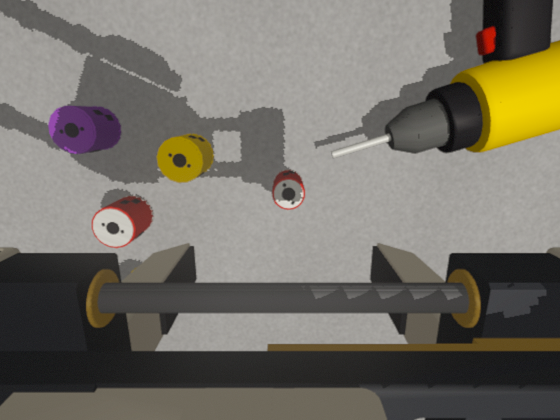

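The wrist view shows saw32's arbor hole at (288,194), which gives (0.5535,-0.3246). That agrees with the top view, and the drill bit tip at (335,153) is clear of the fingers.

Request:
jog_arm(
  plan=[
    [0.01,0,-0.6,0,1],
    [0.01,0,-1,0,1],
    [0.01,0,-1,0,1],
  ],
)

```text
time: 2.65
tool_pos: [0.5475, -0.3252, 0.1112]
tool_rot: [-3.134, -0.003, 1.339]
contact_force: [0.4, 0.1, -0.3]
opening: 0.0918
grip_force: 0.0
```

Request:
jog_arm(
  plan=[
    [0,0,-0.4,0,1],
    [0,0,-0.8,0,1],
    [0,0,-1,0,1],
    [0,0,-1,0,1],
  ],
)

```text
time: 3.05
tool_pos: [0.5499, -0.3261, 0.0348]
tool_rot: [-3.14, -0.0, 1.34]
contact_force: [-0.1, -0.1, 0.6]
opening: 0.0922
grip_force: 0.0
```

Request:
jog_arm(
  plan=[
    [0,0,-0.25,0,1],
    [0,0,-0.25,0,1],
    [0,0,-0.25,0,-1],
    [0,0,-0.25,0,-1],
    [0,0,-0.25,0,-1],
    [0,0,-0.25,0,-1],
    [0,0,-0.25,0,-1],
    [0,0,-0.25,0,-1],
    [0,0,-0.25,0,-1],
  ],
)

```text
time: 3.95
tool_pos: [0.5509, -0.3251, 0.0147]
tool_rot: [3.142, -0.0, 1.342]
contact_force: [0.2, 0.2, 0.1]
opening: 0.0405
grip_force: 0.0
```

Request:
jog_arm(
  plan=[
    [0,0,0,0,-1],
    [0,0,0,0,-1],
    [0,0,0,0,-1],
    [0,0,0,0,-1],
  ],
)

```text
time: 4.35
tool_pos: [0.5509, -0.3252, 0.0147]
tool_rot: [3.142, -0.0, 1.342]
contact_force: [-0.3, 0.1, -0.8]
opening: 0.032
grip_force: 30.0
```

Request:
jog_arm(
  plan=[
    [0,0,0.4,0,-1],
    [0,0,0.8,0,-1],
    [0,0,1,0,-1],
    [0,0,1,0,-1],
  ],
)

```text
time: 4.75
tool_pos: [0.5521, -0.3261, 0.0976]
tool_rot: [3.137, 0.002, 1.342]
contact_force: [-0.2, -0.4, -0.8]
opening: 0.0315
grip_force: 30.0
```

Request:
jog_arm(
  plan=[
    [-0.1,0.5,0,0,-1],
    [-0.1,1,0,0,-1],
    [-0.1,1,0,0,-1],
  ],
)

```text
time: 5.05
tool_pos: [0.5415, -0.2402, 0.0931]
tool_rot: [-3.137, -0.003, 1.345]
contact_force: [-1.0, -0.3, -0.1]
opening: 0.032
grip_force: 30.0
```

Request:
jog_arm(
  plan=[
    [0,0.5,0,0,-1],
    [0,1,0,0,-1],
    [0,1,0,0,-1],
  ],
)

```text
time: 5.35
tool_pos: [0.5418, -0.1611, 0.0934]
tool_rot: [-3.138, -0.002, 1.346]
contact_force: [0.3, -0.8, -0.8]
opening: 0.0319
grip_force: 30.0
```

Request:
jog_arm(
  plan=[
    [0,0.5,0,0,-1],
    [0,1,0,0,-1],
    [0,1,0,0,-1],
    [0,1,0,0,-1],
    [0,1,0,0,-1],
  ],
)

```text
time: 5.85
tool_pos: [0.543, -0.0864, 0.0943]
tool_rot: [-3.141, 0.0, 1.341]
contact_force: [-0.1, -0.0, -0.2]
opening: 0.0319
grip_force: 30.0
```

```bash
python3 w.py pics/w2.png >/dev/null
python3 - <<'E'
from h import *
c=cams.calibration('wrist');print(readout.observe()['tool_pos'].round(4))
np.savez('c2.npz',K=c['K'],T=c['world_from_camera'])
T=np.array(c['world_from_camera'])
for p in((.542,-.08),(.5593,-.006),(.5767,.068)):
    for z in(.015,.045):
        q=np.linalg.inv(T)@[*p,z,1];u=np.array(c['K'])@q[:3];print(p,z,(u[:2]/u[2]).round(1))
E
```

```text
[ 0.543  -0.0866  0.0944]
(0.542, -0.08) 0.015 [279.6 208.5]
(0.542, -0.08) 0.045 [279.2 220.9]
(0.5593, -0.006) 0.015 [279.4 102.1]
(0.5593, -0.006) 0.045 [278.8 100.2]
(0.5767, 0.068) 0.015 [279.2 -26. ]
(0.5767, 0.068) 0.045 [278.5 -49. ]
```

View pics/w2.png

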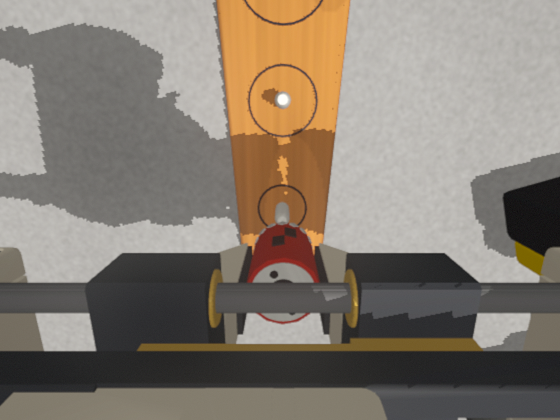

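The wrist view shows peg1 at (282,208) in line with the held saw's hole at (283,284). Peg2 is at (282,100), about 1.5 mm to +x of my estimate.

Request:
jog_arm(
  plan=[
    [0.02,0.08,0,0,-1],
    [0.02,0.08,0,0,-1],
    [0.02,0.08,-0.25,0,-1],
    [0.02,0.08,-0.5,0,-1],
    [0.02,0.08,-0.65,0,-1],
    [0.02,0.08,-0.75,0,-1],
    [0.02,0.08,-0.78,0,-1],
    [0.02,0.08,-0.78,0,-1],
  ],
)

```text
time: 6.7
tool_pos: [0.5446, -0.0789, 0.0324]
tool_rot: [3.141, 0.0, 1.342]
contact_force: [-1.3, -0.7, -1.9]
opening: 0.0321
grip_force: 30.0
```

Request:
jog_arm(
  plan=[
    [0,0,-0.03,0,-1],
    [0,0,-0.03,0,-1],
    [0,0,-0.03,0,-1],
  ],
)

```text
time: 7.0
tool_pos: [0.5447, -0.0788, 0.0303]
tool_rot: [3.141, 0.0, 1.342]
contact_force: [0.6, 0.5, -1.5]
opening: 0.0317
grip_force: 30.0
```

Request:
jog_arm(
  plan=[
    [0,0,0,0,0.3],
    [0,0,0,0,0.6],
    [0,0,0,0,1],
    [0,0,0,0,1],
    [0,0,0,0,1],
    [0,0,0,0,1],
  ],
)

```text
time: 7.6
tool_pos: [0.5445, -0.0788, 0.0299]
tool_rot: [3.142, 0.0, 1.342]
contact_force: [-0.4, -0.0, -0.2]
opening: 0.0756
grip_force: 0.0
```

Request:
jog_arm(
  plan=[
    [0,0,0.4,0,1],
    [0,0,0.8,0,1],
    [0,0,1,0,1],
    [0,0,1,0,1],
  ],
)

```text
time: 8.0
tool_pos: [0.546, -0.0792, 0.1124]
tool_rot: [3.136, 0.0, 1.342]
contact_force: [1.1, 0.4, 1.0]
opening: 0.0918
grip_force: 0.0
```

Request:
jog_arm(
  plan=[
    [-0.7,-1,0.5,0,1],
    [-0.7,-1,0.5,0,1],
    [-0.7,-1,0.5,0,1],
  ],
)

```text
time: 8.3
tool_pos: [0.4868, -0.162, 0.1506]
tool_rot: [3.141, 0.002, 1.339]
contact_force: [0.1, 1.1, -0.3]
opening: 0.0919
grip_force: 0.0
```

Request:
jog_arm(
  plan=[
    [-0.7,-1,0.3,0,1],
    [-0.7,-1,0.3,0,1],
    [-0.7,-1,0.3,0,1],
  ],
)

```text
time: 8.6
tool_pos: [0.4305, -0.2425, 0.174]
tool_rot: [3.141, 0.002, 1.337]
contact_force: [-0.6, 1.1, 1.2]
opening: 0.0915
grip_force: 0.0
```

Request:
jog_arm(
  plan=[
    [-0.7,-1,0,0,1],
    [-0.7,-1,0,0,1],
    [-0.7,-1,0,0,1],
    [-0.7,-1,0,0,1],
    [-0.7,-1,0,0,1],
  ],
)

```text
time: 9.1
tool_pos: [0.3771, -0.3174, 0.1731]
tool_rot: [-3.141, -0.001, 1.343]
contact_force: [0.4, 0.4, 0.1]
opening: 0.092
grip_force: 0.0
```

```bash
python3 w.py pics/w3.png
```

```text
tcp [ 0.3771 -0.3174  0.1731] [-3.141e+00 -1.000e-03  1.343e+00]
[37.2 59.9] [   0    0   94  124 7291] [ 0.2131 -0.1604  0.048 ] [ 0.2198 -0.1632  0.048 ]
[325.6 137.3] [     0      0    560    283 103865] [ 0.4247 -0.2711  0.048 ] [ 0.3861 -0.2653  0.048 ]
[230.  150.9] [215 134  31  35 950] [ 0.3431 -0.2639  0.048 ] [ 0.3431 -0.2639  0.048 ]
[285.9 202.1] [ 265  181   43   42 1194] [ 0.3795 -0.3185  0.048 ] [ 0.3797 -0.318   0.048 ]
[275.7 330.3] [ 155  313  253   38 7823] [ 0.34   -0.4453  0.048 ] [ 0.3449 -0.4478  0.048 ]
```

View pics/w3.png

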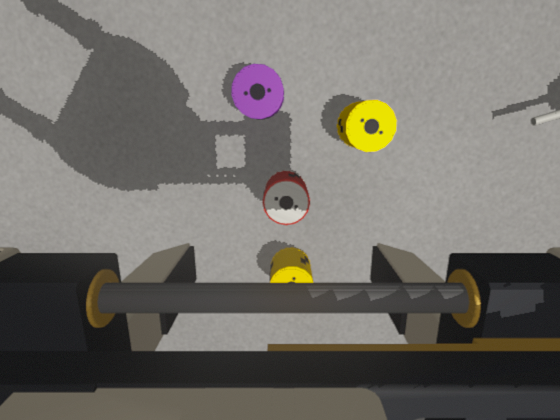

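The wrist view shows saw43's hole at (286,202), which gives (0.379,-0.3185). The decoys are clear of the finger lines.

Request:
jog_arm(
  plan=[
    [0.01,-0.01,-0.6,0,1],
    [0.01,-0.01,-1,0,1],
    [0.01,-0.01,-1,0,1],
  ],
)

```text
time: 9.45
tool_pos: [0.3762, -0.3161, 0.0904]
tool_rot: [-3.135, -0.005, 1.344]
contact_force: [-0.0, 0.3, 0.2]
opening: 0.0917
grip_force: 0.0
```

Request:
jog_arm(
  plan=[
    [0.01,0,-0.5,0,1],
    [0.01,0,-0.9,0,1],
    [0.01,0,-0.98,0,1],
    [0.01,0,-0.98,0,1],
    [0.01,0,-0.98,0,1],
    [0.01,0,-0.98,0,-1],
    [0.01,0,-0.98,0,-1],
    [0.01,0,-0.98,0,-1],
    [0.01,0,-0.98,0,-1],
    [0.01,0,-0.98,0,-1],
    [0.01,0,-0.98,0,-1],
    [0.01,0,-0.98,0,-1],
  ],
)

```text
time: 10.65
tool_pos: [0.3781, -0.3196, 0.0155]
tool_rot: [3.142, -0.0, 1.342]
contact_force: [-0.1, -0.4, -0.2]
opening: 0.043
grip_force: 30.0
```

Request:
jog_arm(
  plan=[
    [0,0,0,0,-1],
    [0,0,0,0,-1],
    [0,0,0,0,-1],
  ],
)

```text
time: 10.95
tool_pos: [0.3781, -0.3196, 0.0155]
tool_rot: [3.141, 0.0, 1.342]
contact_force: [1.0, 0.6, -0.4]
opening: 0.0424
grip_force: 30.0
```

Request:
jog_arm(
  plan=[
    [0,0,0.4,0,-1],
    [0,0,0.8,0,-1],
    [0,0,1,0,-1],
    [0,0,1,0,-1],
  ],
)

```text
time: 11.35
tool_pos: [0.379, -0.3206, 0.0976]
tool_rot: [3.138, 0.003, 1.342]
contact_force: [0.6, -0.5, -1.3]
opening: 0.0427
grip_force: 30.0
```

Request:
jog_arm(
  plan=[
    [0.28,0.5,0.1,0,-1],
    [0.57,0.98,0.1,0,-1],
    [0.57,0.98,0.1,0,-1],
  ],
)

```text
time: 11.65
tool_pos: [0.4247, -0.2368, 0.1023]
tool_rot: [-3.14, -0.002, 1.346]
contact_force: [-0.1, -0.4, -0.7]
opening: 0.0431
grip_force: 30.0
```

Request:
jog_arm(
  plan=[
    [0.28,0.5,0,0,-1],
    [0.57,0.98,0,0,-1],
    [0.57,0.98,0,0,-1],
  ],
)

```text
time: 11.95
tool_pos: [0.4703, -0.159, 0.1023]
tool_rot: [-3.14, -0.002, 1.347]
contact_force: [0.1, -0.8, -0.9]
opening: 0.0427
grip_force: 30.0
```

Request:
jog_arm(
  plan=[
    [0.28,0.5,0,0,-1],
    [0.57,0.98,0,0,-1],
    [0.57,0.98,0,0,-1],
  ],
)

```text
time: 12.25
tool_pos: [0.516, -0.0814, 0.1024]
tool_rot: [-3.141, -0.001, 1.346]
contact_force: [-0.3, -0.8, -0.4]
opening: 0.0429
grip_force: 30.0
```

Request:
jog_arm(
  plan=[
    [0.28,0.5,0,0,-1],
    [0.57,0.98,0,0,-1],
    [0.57,0.98,0,0,-1],
    [0.57,0.98,0,0,-1],
    [0.57,0.98,0,0,-1],
  ],
)

```text
time: 12.75
tool_pos: [0.5595, -0.0075, 0.1027]
tool_rot: [-3.14, 0.001, 1.341]
contact_force: [0.3, -0.7, -0.2]
opening: 0.0429
grip_force: 30.0
```

```bash
python3 w.py pics/w4.png | head -1
```

```text
tcp [ 0.5595 -0.0075  0.1027] [-3.140e+00  1.000e-03  1.341e+00]
```

View pics/w4.png

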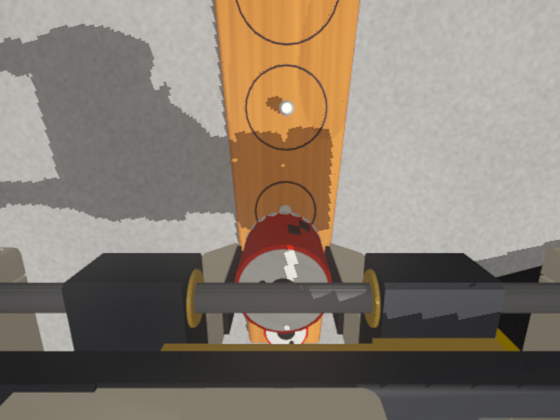

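The wrist view shows the peg2 ring at (286,211), with the held saw about 1.5 mm short in x. I'll correct that and lower.

Request:
jog_arm(
  plan=[
    [0.02,0.02,0,0,-1],
    [0.02,0.02,-0.25,0,-1],
    [0.02,0.02,-0.5,0,-1],
    [0.02,0.02,-0.7,0,-1],
    [0.02,0.02,-0.83,0,-1],
    [0.02,0.02,-0.88,0,-1],
    [0.02,0.02,-0.9,0,-1],
    [0.02,0.02,-0.9,0,-1],
    [0.02,0.02,-0.9,0,-1],
  ],
)

```text
time: 13.7
tool_pos: [0.5626, -0.0045, 0.0323]
tool_rot: [3.14, -0.0, 1.342]
contact_force: [0.9, 0.0, -0.3]
opening: 0.0428
grip_force: 30.0
```

Request:
jog_arm(
  plan=[
    [-0.01,-0.01,-0.02,0,-1],
    [-0.01,-0.01,-0.02,0,-1],
    [-0.01,-0.01,-0.02,0,-1],
  ],
)

```text
time: 14.0
tool_pos: [0.5618, -0.0052, 0.0305]
tool_rot: [3.14, -0.0, 1.342]
contact_force: [1.0, -0.3, 3.4]
opening: 0.0425
grip_force: 30.0
```

Request:
jog_arm(
  plan=[
    [0,0,0,0,0.3],
    [0,0,0,0,0.6],
    [0,0,0,0,1],
    [0,0,0,0,1],
    [0,0,0,0,1],
    [0,0,0,0,1],
  ],
)

```text
time: 14.6
tool_pos: [0.5612, -0.0052, 0.0299]
tool_rot: [-3.141, 0.0, 1.342]
contact_force: [0.0, -0.0, -0.3]
opening: 0.0862
grip_force: 0.0
```

Request:
jog_arm(
  plan=[
    [0,0,0.4,0,1],
    [0,0,0.8,0,1],
    [0,0,1,0,1],
    [0,0,1,0,1],
  ],
)

```text
time: 15.0
tool_pos: [0.5629, -0.0054, 0.1125]
tool_rot: [3.136, -0.0, 1.342]
contact_force: [-0.3, 0.6, -0.2]
opening: 0.0917
grip_force: 0.0
```

Request:
jog_arm(
  plan=[
    [-0.05,0.88,0.45,0,1],
    [-0.05,0.88,0.45,0,1],
    [-0.05,0.88,0.45,0,1],
  ],
)

```text
time: 15.3
tool_pos: [0.5574, 0.068, 0.1466]
tool_rot: [3.14, -0.001, 1.345]
contact_force: [0.4, 0.2, -0.7]
opening: 0.0917
grip_force: 0.0
```

Request:
jog_arm(
  plan=[
    [-0.05,0.88,0.45,0,1],
    [-0.05,0.88,0.45,0,1],
    [-0.05,0.88,0.45,0,1],
  ],
)

```text
time: 15.6
tool_pos: [0.5535, 0.138, 0.1823]
tool_rot: [3.14, -0.001, 1.345]
contact_force: [0.1, -0.1, 0.5]
opening: 0.0921
grip_force: 0.0
```

Request:
jog_arm(
  plan=[
    [-0.05,0.88,0,0,1],
    [-0.05,0.88,0,0,1],
    [-0.05,0.88,0,0,1],
  ],
)

```text
time: 15.9
tool_pos: [0.5485, 0.2071, 0.1799]
tool_rot: [-3.139, 0.001, 1.345]
contact_force: [-0.1, 0.2, -0.4]
opening: 0.0915
grip_force: 0.0
```

Request:
jog_arm(
  plan=[
    [-0.05,0.88,0,0,1],
    [-0.05,0.88,0,0,1],
    [-0.05,0.88,0,0,1],
  ],
)

```text
time: 16.2
tool_pos: [0.5449, 0.2769, 0.1802]
tool_rot: [-3.14, 0.001, 1.344]
contact_force: [-1.1, -0.5, 0.3]
opening: 0.0915
grip_force: 0.0
```

Request:
jog_arm(
  plan=[
    [-0.05,0.88,0,0,1],
    [-0.05,0.88,0,0,1],
    [-0.05,0.88,0,0,1],
    [-0.05,0.88,0,0,1],
    [-0.05,0.88,0,0,1],
  ],
)

```text
time: 16.7
tool_pos: [0.5418, 0.3446, 0.1815]
tool_rot: [-3.141, 0.001, 1.34]
contact_force: [0.7, -0.3, -0.0]
opening: 0.0918
grip_force: 0.0
```

```bash
python3 w.py pics/w5.png
```

```text
tcp [0.5418 0.3446 0.1815] [-3.141e+00  1.000e-03  1.340e+00]
[29.8 43.5] [   0    0   79  118 5899] [0.3726 0.5166 0.048 ] [0.3751 0.5046 0.048 ]
[363.5 136.7] [   53     0   507   283 95406] [0.6224 0.3826 0.048 ] [0.5731 0.3904 0.048 ]
[ 50.3 161.9] [   0  109  102  102 6534] [0.3489 0.4243 0.048 ] [0.3499 0.4262 0.048 ]
[228.3 149.2] [213 133  31  33 902] [0.5054 0.3991 0.048 ] [0.5052 0.3993 0.048 ]
[281.5 198.3] [ 255  172   54   53 2031] [0.5406 0.3453 0.048 ] [0.5407 0.3455 0.048 ]
[128.3 262.9] [117 253  28  24 430] [0.3816 0.3164 0.048 ] [0.3831 0.3143 0.048 ]
[240.6 331. ] [ 155  313  168   38 5511] [0.4673 0.2176 0.048 ] [0.465  0.2176 0.048 ]
```

View pics/w5.png

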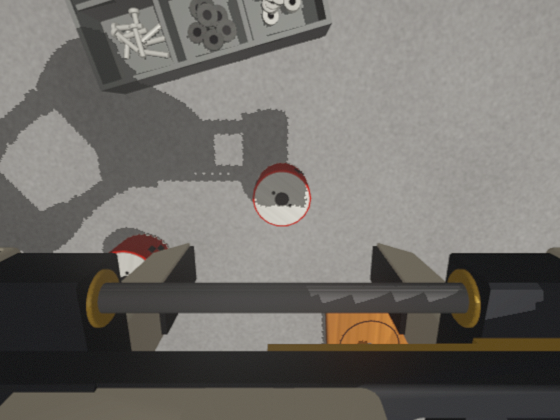

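The wrist view shows saw54's hole at (281,198), which gives (0.5406,0.3455). It is centred between the fingers and the tray is clear.

Request:
jog_arm(
  plan=[
    [0,0.01,-0.6,0,1],
    [0,0.01,-1,0,1],
    [0,0.01,-1,0,1],
  ],
)

```text
time: 17.05
tool_pos: [0.5388, 0.3449, 0.0972]
tool_rot: [-3.134, 0.006, 1.341]
contact_force: [0.3, 0.0, -0.8]
opening: 0.0917
grip_force: 0.0
```

Request:
jog_arm(
  plan=[
    [0,0,-0.5,0,1],
    [0,0,-0.9,0,1],
    [0,0,-1,0,1],
    [0,0,-1,0,1],
  ],
)

```text
time: 17.45
tool_pos: [0.5417, 0.3472, 0.0224]
tool_rot: [-3.141, 0.0, 1.341]
contact_force: [0.6, 0.1, 0.6]
opening: 0.092
grip_force: 0.0
```

Request:
jog_arm(
  plan=[
    [0,0,-0.06,0,1],
    [0,0,-0.06,0,1],
    [0,0,-0.06,0,-1],
    [0,0,-0.06,0,-1],
    [0,0,-0.06,0,-1],
    [0,0,-0.06,0,-1],
    [0,0,-0.06,0,-1],
    [0,0,-0.06,0,-1],
    [0,0,-0.06,0,-1],
    [0,0,-0.06,0,-1],
  ],
)

```text
time: 18.45
tool_pos: [0.5413, 0.3477, 0.0172]
tool_rot: [3.142, -0.0, 1.342]
contact_force: [-0.3, 0.1, 0.5]
opening: 0.0531
grip_force: 30.0
```

Request:
jog_arm(
  plan=[
    [0,0,0.4,0,-1],
    [0,0,0.8,0,-1],
    [0,0,1,0,-1],
    [0,0,1,0,-1],
  ],
)

```text
time: 18.85
tool_pos: [0.5427, 0.3483, 0.0998]
tool_rot: [3.137, -0.003, 1.342]
contact_force: [-0.7, -0.7, -1.8]
opening: 0.0531
grip_force: 30.0
```

Request:
jog_arm(
  plan=[
    [0.06,-0.45,0.05,0,-1],
    [0.12,-0.87,0.05,0,-1],
    [0.12,-0.87,0.05,0,-1],
  ],
)

```text
time: 19.15
tool_pos: [0.5507, 0.2741, 0.0995]
tool_rot: [-3.139, 0.003, 1.339]
contact_force: [-0.2, 0.3, -1.9]
opening: 0.0529
grip_force: 30.0
```

Request:
jog_arm(
  plan=[
    [0.06,-0.45,0,0,-1],
    [0.12,-0.87,0,0,-1],
    [0.12,-0.87,0,0,-1],
  ],
)

```text
time: 19.45
tool_pos: [0.5604, 0.2051, 0.0996]
tool_rot: [-3.14, 0.002, 1.339]
contact_force: [0.6, 0.3, -1.5]
opening: 0.0529
grip_force: 30.0
```

Request:
jog_arm(
  plan=[
    [0.06,-0.45,0,0,-1],
    [0.12,-0.87,0,0,-1],
    [0.12,-0.87,0,0,-1],
  ],
)

```text
time: 19.75
tool_pos: [0.5702, 0.1362, 0.1]
tool_rot: [-3.14, 0.001, 1.339]
contact_force: [-0.3, 0.1, -0.9]
opening: 0.053
grip_force: 30.0
```

Request:
jog_arm(
  plan=[
    [0.06,-0.45,0,0,-1],
    [0.12,-0.87,0,0,-1],
    [0.12,-0.87,0,0,-1],
    [0.12,-0.87,0,0,-1],
    [0.12,-0.87,0,0,-1],
  ],
)

```text
time: 20.25
tool_pos: [0.5793, 0.0708, 0.1006]
tool_rot: [-3.141, -0.0, 1.343]
contact_force: [0.4, 0.6, -1.4]
opening: 0.0531
grip_force: 30.0
```

```bash
python3 w.py pics/w6.png | head -1
```

```text
tcp [0.5793 0.0708 0.1006] [-3.141 -0.     1.343]
```

View pics/w6.png

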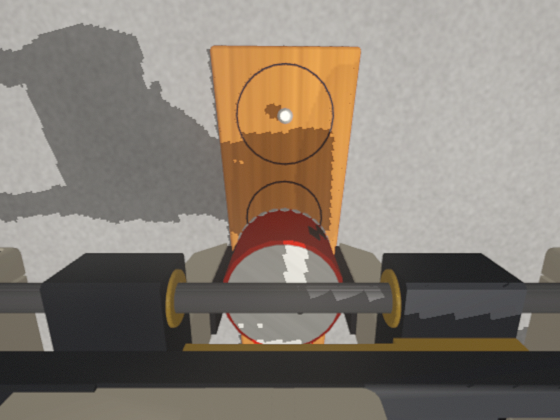

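The wrist view shows the peg3 ring centred at about (284,217), lined up with the held saw54. I'll lower it.

Request:
jog_arm(
  plan=[
    [0,-0.01,0,0,-1],
    [0,-0.01,-0.25,0,-1],
    [0,-0.01,-0.5,0,-1],
    [0,-0.01,-0.7,0,-1],
    [0,-0.01,-0.8,0,-1],
    [0,-0.01,-0.84,0,-1],
    [0,-0.01,-0.86,0,-1],
    [0,-0.01,-0.86,0,-1],
    [0,-0.01,-0.86,0,-1],
  ],
)

```text
time: 21.2
tool_pos: [0.5802, 0.0685, 0.0331]
tool_rot: [3.14, -0.0, 1.342]
contact_force: [0.6, -0.4, -1.2]
opening: 0.053
grip_force: 30.0
```

Request:
jog_arm(
  plan=[
    [-0.01,0,-0.015,0,-1],
    [-0.01,0,-0.015,0,-1],
    [-0.01,0,-0.015,0,-1],
  ],
)

```text
time: 21.5
tool_pos: [0.5797, 0.0684, 0.0321]
tool_rot: [3.139, -0.001, 1.342]
contact_force: [0.0, 1.0, 5.9]
opening: 0.0527
grip_force: 30.0
```

Request:
jog_arm(
  plan=[
    [0,0,0,0,0.3],
    [0,0,0,0,0.6],
    [0,0,0,0,1],
    [0,0,0,0,1],
    [0,0,0,0,1],
    [0,0,0,0,1],
  ],
)

```text
time: 22.1
tool_pos: [0.5788, 0.0684, 0.031]
tool_rot: [-3.141, 0.0, 1.342]
contact_force: [0.6, 0.2, -0.2]
opening: 0.0905
grip_force: 0.0
```

Request:
jog_arm(
  plan=[
    [0,0,0.4,0,1],
    [0,0,0.8,0,1],
    [0,0,1,0,1],
    [0,0,1,0,1],
  ],
)

```text
time: 22.5
tool_pos: [0.5805, 0.0684, 0.1138]
tool_rot: [3.136, -0.001, 1.342]
contact_force: [-0.6, -0.7, -0.1]
opening: 0.0914
grip_force: 0.0
```

Request:
jog_arm(
  plan=[
    [-0.86,0.96,0.45,0,1],
    [-0.86,0.96,0.45,0,1],
    [-0.86,0.96,0.45,0,1],
    [-0.86,0.96,0.45,0,1],
  ],
)

```text
time: 22.9
tool_pos: [0.5092, 0.1462, 0.1469]
tool_rot: [-3.142, 0.0, 1.345]
contact_force: [0.6, 0.4, -0.1]
opening: 0.0918
grip_force: 0.0
```

Request:
jog_arm(
  plan=[
    [-0.86,0.96,0.45,0,1],
    [-0.86,0.96,0.45,0,1],
    [-0.86,0.96,0.45,0,1],
    [-0.86,0.96,0.45,0,1],
  ],
)

```text
time: 23.3
tool_pos: [0.4416, 0.2222, 0.1828]
tool_rot: [3.141, 0.0, 1.344]
contact_force: [-0.1, 0.2, 0.3]
opening: 0.0918
grip_force: 0.0
```

Request:
jog_arm(
  plan=[
    [-0.86,0.96,0,0,1],
    [-0.86,0.96,0,0,1],
    [-0.86,0.96,0,0,1],
    [-0.86,0.96,0,0,1],
    [-0.86,0.96,0,0,1],
  ],
)

```text
time: 23.8
tool_pos: [0.374, 0.2976, 0.1825]
tool_rot: [3.141, 0.001, 1.341]
contact_force: [-0.3, -0.1, 0.7]
opening: 0.0917
grip_force: 0.0
```

```bash
python3 w.py pics/w7.png
```

```text
tcp [0.374  0.2976 0.1825] [3.141e+00 1.000e-03 1.341e+00]
[328.  123.4] [     0      0    560    283 108332] [0.427  0.3537 0.048 ] [0.3829 0.3487 0.048 ]
[ 53.6 158.1] [   1  112  102   90 5533] [0.1848 0.3798 0.048 ] [0.1835 0.3815 0.048 ]
[227.9 148.8] [213 133  31  33 891] [0.3372 0.3524 0.048 ] [0.3373 0.3523 0.048 ]
[281.8 197.2] [ 249  165   66   64 3040] [0.3734 0.299  0.048 ] [0.3732 0.2998 0.048 ]
[275.8 330.3] [ 155  313  253   38 7818] [0.3349 0.1626 0.048 ] [0.3399 0.16   0.048 ]
```

View pics/w7.png

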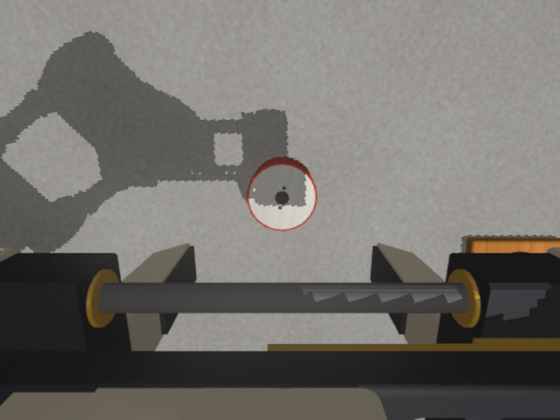

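The wrist view shows saw65's hole at (282,197), which gives (0.3734,0.299), centred between the fingers. I'll descend.

Request:
jog_arm(
  plan=[
    [0,0,-0.5,0,1],
    [0,0,-0.9,0,1],
    [0,0,-1,0,1],
    [0,0,-1,0,1],
  ],
)

```text
time: 24.25
tool_pos: [0.3729, 0.2977, 0.1023]
tool_rot: [-3.14, 0.002, 1.34]
contact_force: [0.5, -0.4, -0.0]
opening: 0.0915
grip_force: 0.0
```

Request:
jog_arm(
  plan=[
    [0,0,-0.4,0,1],
    [0,0,-0.8,0,1],
    [0,0,-1,0,1],
    [0,0,-1,0,1],
  ],
)

```text
time: 24.65
tool_pos: [0.3728, 0.2984, 0.0228]
tool_rot: [-3.141, 0.001, 1.341]
contact_force: [0.5, 1.0, 0.1]
opening: 0.0918
grip_force: 0.0
```

Request:
jog_arm(
  plan=[
    [0,0,-0.06,0,1],
    [0,0,-0.06,0,1],
    [0,0,-0.06,0,-1],
    [0,0,-0.06,0,-1],
    [0,0,-0.06,0,-1],
    [0,0,-0.06,0,-1],
    [0,0,-0.06,0,-1],
    [0,0,-0.06,0,-1],
    [0,0,-0.06,0,-1],
    [0,0,-0.06,0,-1],
  ],
)

```text
time: 25.65
tool_pos: [0.3727, 0.299, 0.0186]
tool_rot: [3.141, -0.0, 1.342]
contact_force: [-1.0, -0.1, 5.7]
opening: 0.0643
grip_force: 30.0
```

Request:
jog_arm(
  plan=[
    [0,0,0.4,0,-1],
    [0,0,0.8,0,-1],
    [0,0,1,0,-1],
    [0,0,1,0,-1],
  ],
)

```text
time: 26.05
tool_pos: [0.3735, 0.2995, 0.1]
tool_rot: [3.139, -0.003, 1.342]
contact_force: [-0.1, -0.5, -2.0]
opening: 0.0646
grip_force: 30.0
```

Request:
jog_arm(
  plan=[
    [0.46,-0.33,0.05,0,-1],
    [0.93,-0.65,0.05,0,-1],
    [0.93,-0.65,0.05,0,-1],
  ],
)

```text
time: 26.35
tool_pos: [0.4505, 0.2442, 0.1011]
tool_rot: [3.14, 0.0, 1.338]
contact_force: [0.8, -0.2, -1.5]
opening: 0.0648
grip_force: 30.0
```

Request:
jog_arm(
  plan=[
    [0.46,-0.33,0,0,-1],
    [0.93,-0.65,0,0,-1],
    [0.93,-0.65,0,0,-1],
  ],
)

```text
time: 26.65
tool_pos: [0.5246, 0.192, 0.1007]
tool_rot: [3.14, 0.001, 1.338]
contact_force: [0.5, -0.8, -0.0]
opening: 0.064
grip_force: 30.0
```

Request:
jog_arm(
  plan=[
    [0.46,-0.33,0,0,-1],
    [0.93,-0.65,0,0,-1],
    [0.93,-0.65,0,0,-1],
    [0.93,-0.65,0,0,-1],
    [0.93,-0.65,0,0,-1],
  ],
)

```text
time: 27.15
tool_pos: [0.5938, 0.1437, 0.1011]
tool_rot: [-3.139, 0.001, 1.343]
contact_force: [0.4, 0.2, -1.7]
opening: 0.0645
grip_force: 30.0
```

```bash
python3 w.py pics/w8.png | head -1
```

```text
tcp [0.5938 0.1437 0.1011] [-3.139e+00  1.000e-03  1.343e+00]
```

View pics/w8.png

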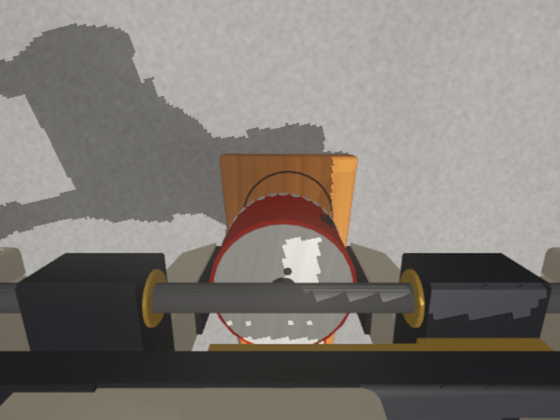

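The wrist view shows the peg4 ring at column 288 and the held saw65 at column 283, so I'll nudge about 2 mm in +x and lower.

Request:
jog_arm(
  plan=[
    [0.02,-0.01,0,0,-1],
    [0.02,-0.01,-0.25,0,-1],
    [0.02,-0.01,-0.5,0,-1],
    [0.02,-0.01,-0.7,0,-1],
    [0.02,-0.01,-0.8,0,-1],
    [0.02,-0.01,-0.83,0,-1],
    [0.02,-0.01,-0.85,0,-1],
    [0.02,-0.01,-0.85,0,-1],
    [0.02,-0.01,-0.85,0,-1],
  ],
)

```text
time: 28.1
tool_pos: [0.5977, 0.1421, 0.0351]
tool_rot: [3.14, -0.0, 1.342]
contact_force: [-0.4, 0.0, -1.1]
opening: 0.0646
grip_force: 30.0
```

Request:
jog_arm(
  plan=[
    [0,0,-0.02,0,-1],
    [0,0,-0.02,0,-1],
    [0,0,-0.02,0,-1],
  ],
)

```text
time: 28.4
tool_pos: [0.5978, 0.1421, 0.0337]
tool_rot: [3.14, -0.001, 1.342]
contact_force: [0.1, -0.2, 4.5]
opening: 0.0647
grip_force: 30.0
```

Request:
jog_arm(
  plan=[
    [0,0,0,0,0.5],
    [0,0,0,0,0.7],
    [0,0,0,0,1],
    [0,0,0,0,1],
    [0,0,0,0,1],
    [0,0,0,0,1],
  ],
)

```text
time: 29.0
tool_pos: [0.5972, 0.142, 0.0326]
tool_rot: [-3.142, 0.0, 1.342]
contact_force: [0.5, 0.2, 0.4]
opening: 0.0916
grip_force: 0.0
```

Request:
jog_arm(
  plan=[
    [0,0,0.4,0,1],
    [0,0,0.8,0,1],
    [0,0,1,0,1],
    [0,0,1,0,1],
  ],
)

```text
time: 29.4
tool_pos: [0.5989, 0.1423, 0.1155]
tool_rot: [3.136, -0.002, 1.342]
contact_force: [0.1, -0.4, -0.3]
opening: 0.0917
grip_force: 0.0
```

Request:
jog_arm(
  plan=[
    [-0.7,0.7,0.9,0,1],
    [-0.7,0.7,0.9,0,1],
    [-0.7,0.7,0.9,0,1],
    [-0.7,0.7,0.9,0,1],
  ],
)

```text
time: 29.8
tool_pos: [0.5409, 0.1988, 0.1849]
tool_rot: [3.141, -0.0, 1.344]
contact_force: [-1.0, 0.4, -0.7]
opening: 0.0913
grip_force: 0.0
```

Request:
jog_arm(
  plan=[
    [-0.7,0.9,0,0,1],
    [-0.7,0.9,0,0,1],
    [-0.7,0.9,0,0,1],
    [-0.7,0.9,0,0,1],
  ],
)

```text
time: 30.2
tool_pos: [0.4851, 0.2696, 0.1829]
tool_rot: [-3.14, 0.002, 1.343]
contact_force: [0.1, 0.5, 0.3]
opening: 0.0915
grip_force: 0.0
```

Request:
jog_arm(
  plan=[
    [-0.7,0.9,0,0,1],
    [-0.7,0.9,0,0,1],
    [-0.7,0.9,0,0,1],
    [-0.7,0.9,0,0,1],
  ],
)

```text
time: 30.6
tool_pos: [0.43, 0.3413, 0.1837]
tool_rot: [-3.141, 0.001, 1.342]
contact_force: [0.4, -0.4, 0.3]
opening: 0.0914
grip_force: 0.0
```

Run:
```python
from h import *
a=cams.read_camera('top')[160:290,165:475];b=cams.read_camera('scene')[150:330,90:370]
b=cv2.resize(b,(400,257));a=cv2.resize(a,(800,336),interpolation=cv2.INTER_CUBIC)
o=np.zeros((593,800,3),np.uint8);o[:336]=a;o[336:,:400]=b
cv2.imwrite('pics/fin.png',o)
```

```text
(no output)
```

View pics/fin.png

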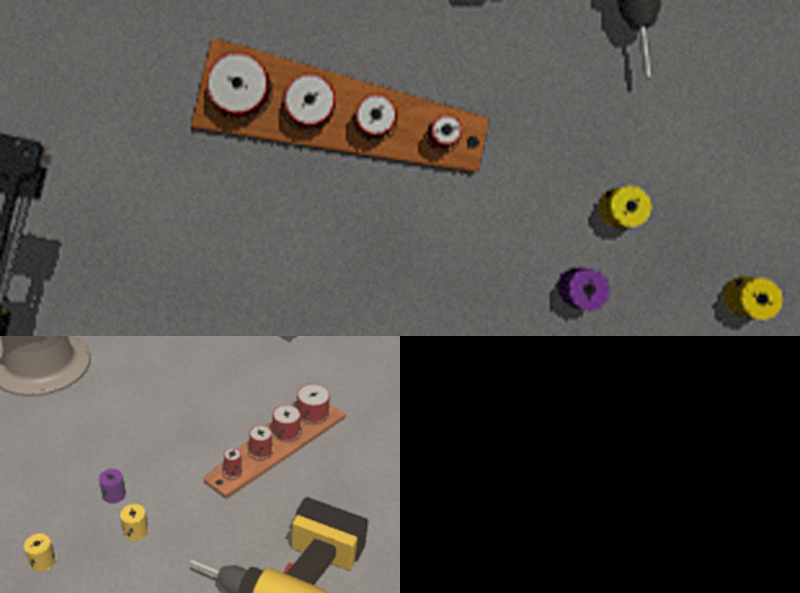

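The final picture shows all four saws flat on the rack in size order, at crop positions (237,83), (309,99), (376,114) and (446,129). The decoys and drill haven't moved and the arm is clear.

```bash
python3 -c "
from cell import ticket;print(ticket.hand_in())"
```

```text
the job is handed in; nothing more can be done
None
```

All four hole saws are on the rack in size order, each open end down and flat on its peg, and the job was handed in at about 31 s of the 96 s allowed; no verdict was returned.

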